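# Find the steel drop weight of the eyelet setter by feel

### The job

Two look-alike dark sleeves stand on the pins of the wooden rack: one is the heavy steel drop weight of the eyelet setter, the other a light aluminium spacer. Lift the left one (as the robot sees it) well clear of its pin to feel its weight and put it back fully home on its pin, then lift the right one well clear in the same way and judge which is heavier. Finish while still holding the heavier sleeve in the gripper, upright and still, centred a few centimetres above the setter's post and not touching it, with the lighter sleeve fully home on the pin it came from and everything else left where it was.

Things in the scene. Friction and masses are not known exactly. Their poses are not given: they have to be found in the camera images.
- rack: A fixed light-wood board, 80 (x) x 200 (y) x 15 mm thick, lying on the work surface, with two upright steel pins 120 mm apart. Origin at the centre of its underside; its y axis runs along the row of pins towards the left pin, and its z axis is up. It can stand on either side of the table, turned up to 0.35 rad.
- pin_left (a point): Top of the rack's left pin (the one at greater y): 16 mm diameter, 20 mm tall above the board, edge bevelled; so 35 mm above the work surface. A sleeve has 2 mm of play all round on it.
- pin_right (a point): Top of the rack's right pin, the same as the left one.
- sleeve_a_mid (a point): One of two dark steel-coloured sleeves (plain tubes) that look the same: 44 mm outside diameter, 50 mm tall, bore 20 mm, standing upright on a pin of the rack. Which of the two is the heavier has to be felt, and either may stand on either pin: 0.42 to 0.52 kg for the steel one, 0.14 to 0.19 kg for the aluminium one. This point is on the axis half-way up (25 mm above the lower end); z is the axis. At home it is 40 mm above the work surface.
- sleeve_b_mid (a point): One of two dark steel-coloured sleeves (plain tubes) that look the same: 44 mm outside diameter, 50 mm tall, bore 20 mm, standing upright on a pin of the rack. Which of the two is the heavier has to be felt, and either may stand on either pin: 0.42 to 0.52 kg for the steel one, 0.14 to 0.19 kg for the aluminium one. This point is on the axis half-way up (25 mm above the lower end); z is the axis. At home it is 40 mm above the work surface.
- setter: The eyelet setter, fixed to the work surface: a grey cast base 100 (x) x 90 (y) x 18 mm with a stepped round boss (60 mm diameter at its foot) rising to 50 mm and an upright steel post on it. Origin at the centre of its underside, on the post's axis.
- post_top (a point): Top centre of the setter's upright steel post: 14 mm diameter, 80 mm above the work surface.
- spool: Bystander: a bobbin-shaped wooden thread spool, 40 dia x 52 tall, standing (sizes in mm). Leave it alone.
- slicker: Bystander: a turned dark wooden edge slicker, 36 dia x 58 tall, standing (sizes in mm). Leave it alone.
- jar: Bystander: a glass jar with a steel lid, 64 dia x 85 tall (sizes in mm). Leave it alone.
- mallet: Bystander: a wooden-handled hammer lying on the table (sizes in mm). Leave it alone.
- ferrule: Bystander: a small brass ring, 32 dia x 20 tall, no part of the job (sizes in mm). Leave it alone.
- awl: Bystander: a wooden-handled awl lying on the table (sizes in mm). Leave it alone.
- brush: Bystander: a wooden-handled brush lying on the table (sizes in mm). Leave it alone.
Things that resemble listed ones, but are neither listed nor needed, are in the scene too. What is shaped like the setter but turquoise or yellow is not meant.

How it is judged:
By the outcome, as a careful person would: the job done as asked, in the order asked, and still so for the second after the job is handed in, while the arm keeps its last pose, push and grip.
It also fails if it takes over 72 s, if anything falls off the work surface, if the arm or the gripper's body presses on something with over 40 N, if the wrist force passes 120 N, or if a joint passes its speed limit or range.

### The arm

A 6-joint arm with a two-finger parallel gripper is mounted at the origin on the work surface. World frame = base frame: x ahead of the robot, y to its left, z up, the work surface at z = 0. Lengths are in m, angles in rad, forces in N, time in s.
With the tool pointing down it reaches from about 0.225 to 0.875 m from the base axis. Payload 3.4 kg.
Tool frame: the origin (TCP) lies at the very end of the fingers, on their centre line; the grasp point (between the pads) lies 19 mm behind it; z points along the fingers, y is the direction in which the jaws open and shut (so a half turn about z gives the same grasp; the last joint's range is limited). The gripper opens to 85 mm and grips with 20 to 120 N. Pads are 22 mm wide; open, the fingers measure 114 mm over their backs; the gripper's body (76 mm by 85 mm) begins 54 mm behind the grasp point. The pads swing forward as they close: fully open they stand 13 mm farther back than shut.
Start: joints at [-1.411, 0.276, 1.505, -0, 1.361, -0.121], TCP at [0.159, -0.553, 0.231] pointing down, gripper open.
Joint ranges: [-2.89, 2.89], [-0.75, 2.08], [0.22, 2.7], [-1.18, 4.32], [0.11, 2.71], [-2.7, 2.7]. Speed limits (rad/s): [2.57, 2.57, 3.14, 3.14, 3.14, 3.14].

### API

Orientations are given as a unit quaternion [w, x, y, z].
In Python, from rig import manip gives the robot as it stands. The module is installed in compiled form; this text tells all that it offers.
- The arm moves only by the tool carry_out, never from a script. Its argument "moves" is one flat list of numbers, 5 for each row, row after row: the opening in per cent of the stroke, from 0 (shut) to 100 (fully open), then the shift along the world's x, y, z in cm, then the turn about the world's z in rad. A call has exactly 10 rows; each row shifts and turns the commanded pose from where the row before left it; what a row does not reach is not made up. A row lasts 1/10 s, in which the tool goes at most 50 mm and 8.59 degrees, less where a joint would pass 70% of its speed; a pose out of reach is approached as far as the arm can. A call is refused whole if a number of a shift passes 5 or a number of a turn 0.15, either way. A call with a gripper value outside its range is refused whole. The fingers move at their own pace and stop on an object; "squeeze" is the grip in N (left out, the last holds). Time passes only in rows, so rows that do not move let the fingers close, or fill a call up. It gives the time, the measured TCP pose, the force and the opening at its end, in the units of the state.
- manip.get_state(): the state, without advancing time (a new reading comes with each control period).
- manip.get_image(name): name is "scene" or "top"; returns the picture (480x640x3 uint8, red, green, blue); there is no depth.
- manip.camera_info(name): a dict with "fov_y" (degrees; the focal length in pixels is half the picture's height over the tangent of half this angle, whatever the lens; pixels are square), "cx", "cy" (the principal point, pixels), "rvec" (rotation vector, rad) and "tvec" (3), from world to camera coordinates, as OpenCV has them. Camera axes: x right, y down, z forward; pixel columns grow to the right and rows downward; lengths in m; the calibration is good to about 2 mm. A picture is of the moment at which its call begins. camera_info takes no time and is no camera call.
- manip.sign_off(): hands the job in, once; it reports no verdict.
The state is a dict: "clock": time; "qpos": joint angles; "qd": joint speeds; "effort": joint torques, N m; "position": TCP position; "ee_rot": TCP orientation; "contact_force": force on the tool from outside, world axes, zero at the start; "moment": the same for the moment, N m; "width": finger opening in m.
Only numpy, scipy, OpenCV 4.12 (cv2) and the standard library are available. Lean on these libraries where they do the work, as an engineer would, in place of code of your own. Each camera call takes 0.05 s, during which the arm holds its last target. There are 200 camera calls.

## Working session

There is one attempt and no reset: what is moved stays moved. The work goes in short steps, Python scripts to look and compute and a tool call to move; the robot and the scene stay as the last step left them, time stands still between calls to the robot, and variables do not carry over. Pictures are saved under pics/ and viewed, about 8 in all and at most 12, crops included, and the job is handed in when it is done.

Besides the shell and the picture viewer there is one more tool, called after "Call:" by a JSON object that holds its "method" and its "body". carry_out: Moves the arm, as the interface text tells. Its arguments: {"type":"object","properties":{"moves":{"type":"array","items":{"type":"number"}},"squeeze":{"type":"number"}},"required":["moves"]}

```bash
mkdir -p pics; cat > h.py <<'E'
import numpy as np, cv2
from rig import manip
def save(cam,fn,crop=None,scale=1):
    im=manip.get_image(cam)
    np.save('pics/'+cam+'.npy',im)
    o=im[:,:,::-1]
    if crop: x0,y0,x1,y1=crop; o=o[y0:y1,x0:x1]
    if scale!=1: o=cv2.resize(o,None,fx=scale,fy=scale,interpolation=cv2.INTER_CUBIC)
    cv2.imwrite('pics/'+fn,o); return im
def cam(n):
    c=manip.camera_info(n); f=240/np.tan(np.radians(c['fov_y'])/2)
    R=cv2.Rodrigues(np.array(c['rvec'],float))[0]; t=np.array(c['tvec'],float).reshape(3)
    return f,c['cx'],c['cy'],R,t
def ray(n,u,v,z):
    f,cx,cy,R,t=cam(n); d=R.T@np.array([(u-cx)/f,(v-cy)/f,1]); o=-R.T@t
    return o+d*(z-o[2])/d[2]
def proj(n,p):
    f,cx,cy,R,t=cam(n); q=R@np.array(p)+t; return np.array([cx+f*q[0]/q[2],cy+f*q[1]/q[2]])
E
python3 - <<'E'
from h import *
save('top','t1.png');save('scene','s1.png')
for n in('top','scene'):
    print(manip.camera_info(n)); f,cx,cy,R,t=cam(n); print(-R.T@t)
print(manip.get_state())
E
```

```text
{'fov_y': 42.157722301717186, 'cx': 319.8635453693025, 'cy': 241.87457759575355, 'rvec': array([ 2.22714242, -1.98143407,  0.215053  ]), 'tvec': array([-0.04614675,  0.53583158,  1.31466747])}
[ 0.25294309 -0.00900846  1.39768888]
{'fov_y': 43.88234043470574, 'cx': 326.0821470418695, 'cy': 240.9222528274202, 'rvec': array([ 2.25098057,  0.94537458, -0.35819587]), 'tvec': array([-0.40453448, -0.24321326,  1.40212631])}
[ 1.07896087 -0.49732878  0.88162722]
{'clock': 0.1, 'qpos': array([-1.41100025e+00,  2.76569102e-01,  1.50601367e+00, -1.98470471e-05,
        1.36074833e+00, -1.21000182e-01]), 'qd': array([ 0.00152133, -0.00177054, -0.00445756, -0.00132488,  0.00143476,
        0.00065041]), 'effort': array([ 1.27304695e-03, -4.17698979e+01, -2.46405047e+01, -2.67325195e-04,
        5.77625455e-03,  6.45958806e-06]), 'position': array([ 0.159254  , -0.55199761,  0.2305021 ]), 'ee_rot': array([-8.68874385e-04,  9.90159697e-01,  1.39939340e-01, -2.65619297e-05]), 'contact_force': array([-1.39361088,  0.25078231,  0.00157614]), 'moment': array([-0.01066337, -0.0193451 , -0.00170474]), 'width': 0.08552959733426953}
```

View pics/t1.png

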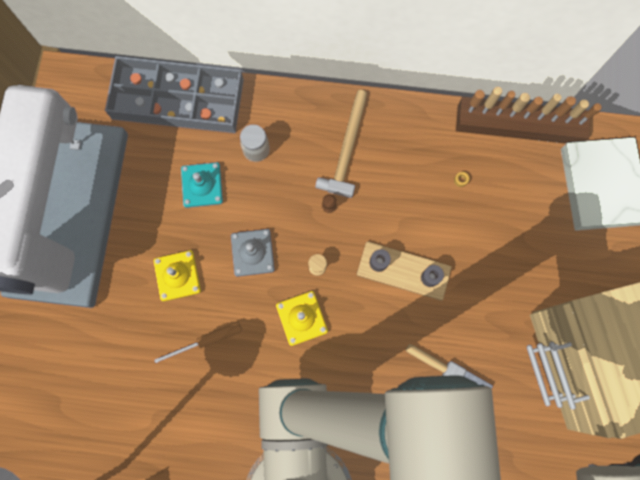

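View pics/s1.png

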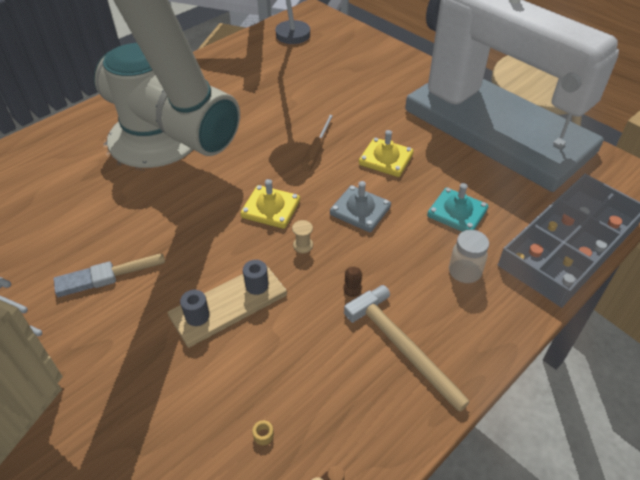

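The top view shows the grey setter at (252,251). The turquoise one at (203,184) and the yellow ones at (178,274) and (302,317) are excluded by colour. The left sleeve is at (380,259) and the right one at (432,274), both on the wood rack. I'll confirm with one crop and measure.

```bash
python3 - <<'E'
from h import *
im=np.load('pics/top.npy')
a=im[225:315,220:460,::-1]
cv2.imwrite('pics/c1.png',cv2.resize(a,None,fx=3.3,fy=3.3,interpolation=cv2.INTER_CUBIC))
hsv=cv2.cvtColor(im,cv2.COLOR_RGB2HSV)
# rack: light wood
for n in('top','scene'):
    im=np.load(f'pics/{n}.npy');hsv=cv2.cvtColor(im,cv2.COLOR_RGB2HSV)
    m=((hsv[...,1]<110)&(hsv[...,2]<110)).astype(np.uint8)
    k,l,s,c=cv2.connectedComponentsWithStats(m)
    print(n,[(s[i].tolist(),c[i].round(1).tolist()) for i in range(1,k) if 80<s[i][4]<3000])
    m=((hsv[...,0]>12)&(hsv[...,0]<25)&(hsv[...,1]<140)&(hsv[...,2]>140)).astype(np.uint8)
    k,l,s,c=cv2.connectedComponentsWithStats(m)
    for i in range(1,k):
        if s[i][4]>1200: 
            cn=np.argwhere(l==i)[:,::-1].astype(np.float32);print('wood',s[i].tolist(),cv2.minAreaRect(cn))
E
```

```text
top [([0, 0, 42, 108, 2521], [15.7, 51.8]), ([58, 48, 138, 17, 327], [111.3, 54.9]), ([197, 69, 15, 24, 244], [204.2, 80.6]), ([576, 83, 64, 32, 584], [602.4, 100.7]), ([192, 96, 41, 24, 321], [204.9, 104.8]), ([547, 135, 41, 8, 112], [565.0, 139.0]), ([249, 231, 26, 39, 279], [263.2, 246.3]), ([428, 269, 12, 12, 83], [434.0, 273.8]), ([0, 276, 37, 18, 506], [16.5, 285.1]), ([550, 303, 20, 40, 143], [559.1, 321.2]), ([390, 375, 100, 17, 1005], [437.7, 383.4]), ([267, 378, 118, 27, 1243], [326.7, 391.9]), ([380, 410, 6, 35, 92], [382.0, 424.5]), ([318, 443, 16, 37, 158], [324.7, 456.8]), ([333, 455, 19, 25, 158], [342.7, 467.0]), ([577, 455, 63, 25, 731], [610.6, 469.6])]
wood [4, 0, 636, 115, 20828] ((321.5, 57.0), (114.0, 635.0), 90.0)
wood [244, 74, 217, 109, 6262] ((349.71002197265625, 133.43704223632812), (211.7838592529297, 98.44416046142578), 6.24191427230835)
wood [356, 241, 95, 58, 2458] ((403.3238830566406, 270.74200439453125), (91.75615692138672, 37.95528030395508), 17.02052879333496)
wood [542, 282, 98, 158, 9325] ((590.5, 360.5), (157.0, 97.0), 90.0)
wood [283, 347, 209, 
[... 716 characters left out ...]
), ([450, 262, 34, 38, 456], [467.1, 282.1]), ([345, 273, 16, 30, 219], [352.4, 285.8]), ([167, 288, 119, 61, 1131], [202.2, 310.6]), ([344, 309, 122, 103, 416], [390.4, 345.7])]
wood [132, 0, 429, 480, 98976] ((368.46417236328125, 263.1230773925781), (397.6991271972656, 502.09246826171875), 9.286927223205566)
wood [493, 55, 65, 53, 2070] ((525.8706665039062, 81.36341857910156), (70.75099182128906, 33.73418426513672), 24.77513885498047)
wood [0, 95, 176, 360, 31459] ((90.94911193847656, 270.87396240234375), (327.420654296875, 188.29466247558594), 70.74491882324219)
wood [597, 143, 43, 58, 1418] ((621.305419921875, 171.0346221923828), (56.49369430541992, 37.96480178833008), 24.90477180480957)
```

View pics/c1.png

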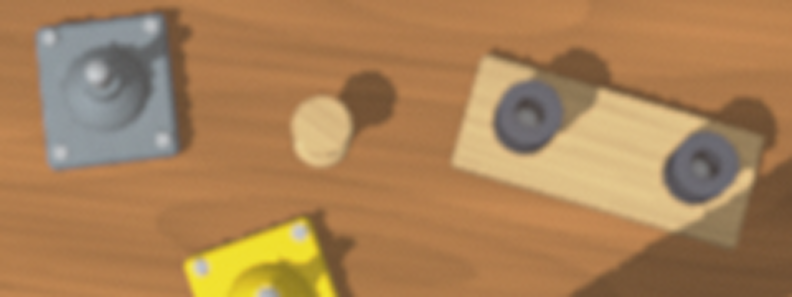

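The crop confirms it: two sleeve rings, at about (380,260) left and (433,275) right, and a grey setter with its post top near (249,246). Next I'll compute positions from bluish masks in both views.

```bash
cat >> h.py <<'E'
def blob(n,im,c,r=22):
    i=im.astype(int); m=((i[...,2]>=i[...,0]-4)&(i.sum(2)<400)).astype(np.uint8)
    k,l,s,ce=cv2.connectedComponentsWithStats(m)
    x0,y0=int(c[0])-r,int(c[1])-r; w=l[y0:y0+2*r,x0:x0+2*r]
    b=np.bincount(w[w>0]).argmax()
    p=np.argwhere(l==b)[:,::-1]; h=cv2.convexHull(p.astype(np.int32)); M=cv2.moments(h)
    return np.array([M['m10']/M['m00'],M['m01']/M['m00']]),s[b].tolist(),h
def tri(u,v):
    A=[];b=[]
    for n,p in(('top',u),('scene',v)):
        f,cx,cy,R,t=cam(n); d=R.T@np.array([(p[0]-cx)/f,(p[1]-cy)/f,1]); d/=np.linalg.norm(d)
        P=np.eye(3)-np.outer(d,d); A.append(P); b.append(P@(-R.T@t))
    return np.linalg.lstsq(np.vstack(A),np.hstack(b),rcond=None)[0]
E
python3 - <<'E'
from h import *
T=np.load('pics/top.npy');S=np.load('pics/scene.npy')
for nm,a,b in(('L',(380,260),(255,278)),('R',(433,275),(195,308))):
    ca,sa,_=blob('top',T,a);cb,sb,_=blob('scene',S,b)
    print(nm,ca,sa,cb,sb,'top@.042',ray('top',*ca,.042),'scene@.04',ray('scene',*cb,.04),'tri',tri(ca,cb))
# post: brightest in crop / edges
print('post top',ray('top',249.1,246.5,.08),'scene',ray('scene',361.5,183.5,.08))
# grey base
i=T.astype(int)
m=((i[...,2]>=i[...,0])&(i.sum(2)<560)).astype(np.uint8);m[:225]=0;m[285:]=0;m[:,:226]=0;m[:,281:]=0
h=cv2.convexHull(np.argwhere(m)[:,::-1].astype(np.int32));r=cv2.minAreaRect(h);print('base',r,ray('top',*r[0],.012))
E
```

```text
L [379.77611007 259.63101939] [371, 250, 19, 20, 253] [255.23288036 276.62057021] [243, 261, 24, 33, 653] top@.042 [ 0.51624505 -0.11958863  0.042     ] scene@.04 [ 0.51393958 -0.11707323  0.04      ] tri [ 0.51615849 -0.11908816  0.04362956]
R [432.28817588 275.40998217] [423, 266, 20, 20, 279] [194.42386547 307.17853029] [181, 290, 27, 36, 748] top@.042 [ 0.4945925 -0.2379415  0.042    ] scene@.04 [ 0.4923272  -0.23536768  0.04      ] tri [ 0.49458709 -0.23707912  0.04372624]
post top [0.5045757  0.16661793 0.08      ] scene [0.50699772 0.16691415 0.08      ]
base ((251.97561645507812, 252.28048706054688), (42.07441711425781, 38.31974411010742), 83.6598129272461) [0.50507897 0.167352   0.012     ]
```

Sleeves: L (0.516,-0.119), R (0.494,-0.2375); spacing is 120 mm, which agrees. The row angle is -0.18. The post is at (0.505,0.167). I'll close the jaws across the row, which needs a turn of +1.11. I'm going above the left sleeve now.

Call:
{"method": "carry_out", "body": {"moves": [100,1.8,2.2,0,0.055,100,1.8,2.2,0,0.055,100,1.8,2.2,0,0.055,100,1.8,2.2,0,0.055,100,1.8,2.2,0,0.055,100,1.8,2.2,0,0.055,100,1.8,2.2,0,0.055,100,1.8,2.2,0,0.055,100,1.8,2.2,0,0.055,100,1.8,2.2,0,0.055], "squeeze": 60}}

```text
clock: 1.1
position: [0.3398, -0.3313, 0.231]
ee_rot: [-0.0, 0.915, 0.405, -0.0]
contact_force: [-0.7, 1.0, -0.1]
width: 0.0854
```

Call:
{"method": "carry_out", "body": {"moves": [100,1.8,2.2,0,0.056,100,1.8,2.2,0,0.056,100,1.8,2.2,0,0.056,100,1.8,2.2,0,0.056,100,1.8,2.2,0,0.056,100,1.8,2.2,-2,0.056,100,1.8,2.2,-2,0.056,100,1.8,2.2,-2,0.056,100,1.8,2.2,-2,0.056,100,1.5,1.8,-2,0.056]}}

```text
clock: 2.1
position: [0.5169, -0.1151, 0.1302]
ee_rot: [-0.0, 0.767, 0.642, 0.0]
contact_force: [0.5, 0.0, 0.7]
width: 0.0857
```

```bash
cat >> h.py <<'E'
from scipy.spatial.transform import Rotation as Ro
def st():
    s=manip.get_state(); q=s['ee_rot']; R=Ro.from_quat([q[1],q[2],q[3],q[0]]).as_matrix()
    print('t',round(s['clock'],2),'p',s['position'].round(4),'jaw',round(float(np.arctan2(R[1,1],R[0,1])),3),'z',R[:,2].round(3),'F',s['contact_force'].round(2),'M',s['moment'].round(2),'w',round(s['width'],4),'q6',round(s['qpos'][5],2)); return s
E
python3 -c "
from h import *
st(); save('scene','s2.png',(130,180,330,360),4)"
```

```text
t 2.1 p [ 0.5169 -0.1151  0.1302] jaw -0.177 z [-0.  0. -1.] F [0.53 0.04 0.68] M [-0.01 -0.01 -0.04] w 0.0857 q6 -0.17
```

View pics/s2.png

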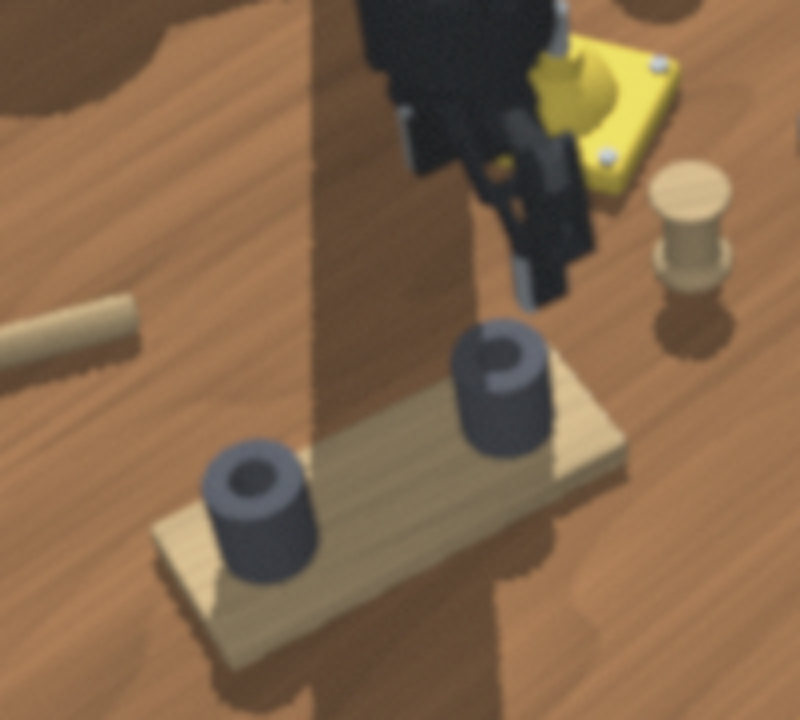

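The gripper hangs above the left sleeve with its jaws across the row, as predicted. The sleeve top in the crop is at about (500,360). I'm descending and closing.

Call:
{"method": "carry_out", "body": {"moves": [100,-0.1,-0.4,-1,0,100,0,0,-1.5,0,100,0,0,-1.5,0,100,0,0,-1.5,0,100,0,0,-1.2,0,100,0,0,-1.2,0,100,0,0,-1.2,0,100,0,0,-1.1,0,100,0,0,0,0,100,0,0,0,0]}}

```text
clock: 3.15
position: [0.5154, -0.1205, 0.0291]
ee_rot: [-0.0, 0.768, 0.641, -0.0]
contact_force: [0.6, -0.0, 0.8]
width: 0.0855
```

Call:
{"method": "carry_out", "body": {"moves": [40,0,0,0,0,40,0,0,0,0,40,0,0,0,0,40,0,0,0,0,40,0,0,0,0,40,0,0,0,0,40,0,0,0,0,40,0,0,0,0,40,0,0,0,0,40,0,0,0,0], "squeeze": 50}}

```text
clock: 4.15
position: [0.5159, -0.1207, 0.03]
ee_rot: [0.001, 0.768, 0.641, 0.0]
contact_force: [0.4, -0.6, 6.4]
width: 0.0422
```

```bash
python3 -c "
from h import *
st()"
```

```text
t 4.15 p [ 0.5159 -0.1207  0.03  ] jaw -0.18 z [ 0.001 -0.    -1.   ] F [ 0.44 -0.58  6.36] M [0.1  0.15 0.03] w 0.0422 q6 -0.18
```

Call:
{"method": "carry_out", "body": {"moves": [0,0,0,0,0,0,0,0,0,0,0,0,0,0.5,0,0,0,0,1,0,0,0,0,1.2,0,0,0,0,1.3,0,0,0,0,1.3,0,0,0,0,1.3,0,0,0,0,1.2,0,0,0,0,0.2,0], "squeeze": 60}}

```text
clock: 5.15
position: [0.5165, -0.1209, 0.1114]
ee_rot: [0.002, 0.768, 0.641, 0.001]
contact_force: [0.9, -0.5, -1.8]
width: 0.0422
```

Call:
{"method": "carry_out", "body": {"moves": [0,0,0,0,0,0,0,0,0,0,0,0,0,0,0,0,0,0,0,0,0,0,0,0,0,0,0,0,0,0,0,0,0,0,0,0,0,0,0,0,0,0,0,0,0,0,0,0,0,0]}}

```text
clock: 6.15
position: [0.5154, -0.1205, 0.1094]
ee_rot: [0.0, 0.768, 0.641, 0.0]
contact_force: [0.5, 0.6, -1.6]
width: 0.042
```

```bash
python3 -c "
from h import *
st(); save('scene','s3.png',(130,180,330,360),4);st()"
```

```text
t 6.15 p [ 0.5154 -0.1205  0.1094] jaw -0.18 z [ 0. -0. -1.] F [ 0.54  0.57 -1.61] M [-0.   -0.01  0.02] w 0.042 q6 -0.18
t 6.2 p [ 0.5154 -0.1205  0.1094] jaw -0.18 z [ 0. -0. -1.] F [ 0.53  0.72 -2.27] M [-0.05  0.03  0.01] w 0.0418 q6 -0.18
```

View pics/s3.png

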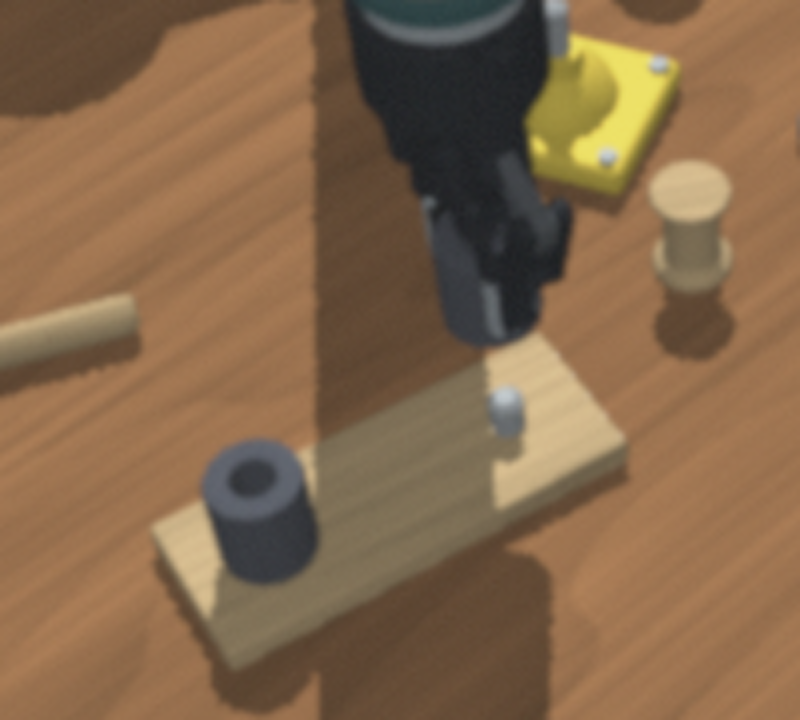

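The picture shows the left sleeve fully off the bare left pin (pin at crop (505,410)). I'll average the force, then lower straight back.

```bash
cat >> h.py <<'E'
def avgF(k=16):
    L=[];E=[]
    for _ in range(k): manip.get_image('scene'); s=manip.get_state(); L.append(s['contact_force']);E.append(s['effort'])
    print('meanF',np.mean(L,0).round(2),'sd',np.std(L,0).round(2),'eff',np.mean(E,0).round(3)[:5])
E
python3 -c "
from h import *
avgF();st()"
```

```text
meanF [-0.08 -0.07 -1.54] sd [0.51 0.56 0.44] eff [-0.0000e+00 -4.0451e+01 -2.1185e+01  4.0000e-03  1.0000e-03]
t 7.0 p [ 0.5153 -0.1205  0.1093] jaw -0.18 z [ 0. -0. -1.] F [-0.66 -0.35 -1.35] M [-0.01 -0.03  0.04] w 0.0419 q6 -0.18
```

Call:
{"method": "carry_out", "body": {"moves": [0,0,0,-1,0,0,0,0,-1,0,0,0,0,-1,0,0,0,0,-1,0,0,0,0,-1,0,0,0,0,-0.7,0,0,0,0,-0.6,0,0,0,0,-0.6,0,0,0,0,-0.6,0,0,0,0,-0.3,0]}}

```text
clock: 8.0
position: [0.5152, -0.1205, 0.0308]
ee_rot: [-0.0, 0.768, 0.641, -0.0]
contact_force: [-0.3, 0.2, -2.0]
width: 0.0423
```

```bash
python3 -c "
from h import *
st()"
```

```text
t 8.0 p [ 0.5152 -0.1205  0.0308] jaw -0.18 z [-0.  0. -1.] F [-0.28  0.2  -2.02] M [-0.01 -0.01 -0.03] w 0.0423 q6 -0.18
```

Mean Fz of -1.54 N is about 0.157 kg, in the aluminium range. I'll finish seating until contact.

Call:
{"method": "carry_out", "body": {"moves": [0,0,0,-0.05,0,0,0,0,-0.05,0,0,0,0,-0.05,0,0,0,0,0,0,0,0,0,0,0,0,0,0,0,0,0,0,0,0,0,0,0,0,0,0,0,0,0,0,0,0,0,0,0,0]}}

```text
clock: 9.0
position: [0.5156, -0.1206, 0.0301]
ee_rot: [0.0, 0.768, 0.641, 0.0]
contact_force: [0.2, 0.1, 2.5]
width: 0.0419
```

```bash
python3 -c "
from h import *
st()"
```

```text
t 9.0 p [ 0.5156 -0.1206  0.0301] jaw -0.18 z [ 0.001 -0.    -1.   ] F [0.17 0.1  2.51] M [-0.   -0.03  0.02] w 0.0419 q6 -0.18
```

The tool is at the same height as when it gripped (30.1 mm) with upward contact, so the sleeve is home. I'll release, rise and go above the right sleeve.

Call:
{"method": "carry_out", "body": {"moves": [60,0,0,0,0,80,0,0,0,0,100,0,0,0,0,100,0,0,0,0,100,0,0,0,0,100,0,0,0,0,100,0,0,0,0,100,0,0,1,0,100,0,0,2,0,100,0,0,2.5,0]}}

```text
clock: 10.0
position: [0.5147, -0.1203, 0.0853]
ee_rot: [-0.001, 0.768, 0.641, -0.0]
contact_force: [0.6, -0.3, 0.6]
width: 0.0852
```

Call:
{"method": "carry_out", "body": {"moves": [100,0,0,2.5,0,100,0,0,2,0,100,-0.3,-1.8,0,0,100,-0.4,-2,0,0,100,-0.4,-2,0,0,100,-0.4,-2,0,0,100,-0.4,-2,0,0,100,-0.3,-2,0,0,100,0,0,0,0,100,0,0,0,0]}}

```text
clock: 11.0
position: [0.4932, -0.2384, 0.1302]
ee_rot: [-0.0, 0.768, 0.64, 0.0]
contact_force: [0.4, 0.1, 0.1]
width: 0.0855
```

```bash
python3 - <<'E'
from h import *
st(); S=save('scene','s4.png',(130,180,330,360),4)
E
```

```text
t 11.0 p [ 0.4932 -0.2384  0.1302] jaw -0.181 z [ 0.     0.001 -1.   ] F [0.37 0.08 0.08] M [ 0.02 -0.04 -0.02] w 0.0855 q6 -0.4
```

View pics/s4.png

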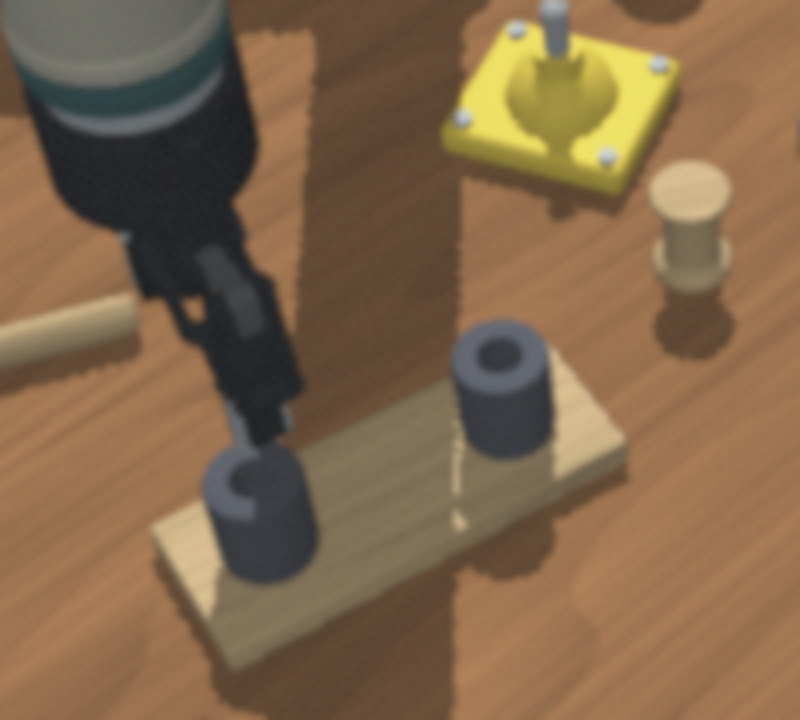

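The left sleeve is back home in the same place in the image (top at (500,360), foot at (507,450)). The gripper is above the right sleeve. I'm descending, then gripping.

Call:
{"method": "carry_out", "body": {"moves": [100,0,0,-1.3,0,100,0,0,-1.5,0,100,0,0,-1.5,0,100,0,0,-1.5,0,100,0,0,-1.2,0,100,0,0,-1.1,0,100,0,0,-1,0,100,0,0,-1,0,100,0,0,0,0,100,0,0,0,0]}}

```text
clock: 12.05
position: [0.4934, -0.2386, 0.0287]
ee_rot: [-0.0, 0.768, 0.641, -0.0]
contact_force: [-0.1, 0.7, -0.1]
width: 0.0853
```

Call:
{"method": "carry_out", "body": {"moves": [40,0,0,0,0,40,0,0,0,0,40,0,0,0,0,40,0,0,0,0,40,0,0,0,0,40,0,0,0,0,40,0,0,0,0,40,0,0,0,0,0,0,0,0,0,0,0,0,0,0], "squeeze": 70}}

```text
clock: 13.05
position: [0.4939, -0.2388, 0.0297]
ee_rot: [0.001, 0.768, 0.641, 0.0]
contact_force: [-0.9, 0.6, 6.0]
width: 0.0422
```

Call:
{"method": "carry_out", "body": {"moves": [0,0,0,0,0,0,0,0,0,0,0,0,0,0.5,0,0,0,0,1,0,0,0,0,1.2,0,0,0,0,1.3,0,0,0,0,1.3,0,0,0,0,1.3,0,0,0,0,1.2,0,0,0,0,0.2,0]}}

```text
clock: 14.05
position: [0.4942, -0.2391, 0.1108]
ee_rot: [0.002, 0.768, 0.641, 0.001]
contact_force: [0.5, -0.3, -5.0]
width: 0.0424
```

```bash
python3 - <<'E'
from h import *
avgF(20); st()
E
```

```text
meanF [-0.   -0.06 -4.12] sd [0.46 0.52 0.63] eff [ 3.0000e-03 -4.3686e+01 -2.2291e+01  9.0000e-03  9.0000e-03]
t 15.05 p [ 0.4934 -0.2385  0.1088] jaw -0.18 z [ 0. -0. -1.] F [ 0.13 -0.1  -3.08] M [-0.03  0.02  0.04] w 0.0424 q6 -0.4
```

Fz of -4.12 N is about 0.42 kg, so the right sleeve is the steel one and I keep it. I'm raising it further and carrying it to above the grey setter's post (0.505, 0.167).

Call:
{"method": "carry_out", "body": {"moves": [0,0,0,1,0,0,0,0,1.5,0,0,0,0,1.5,0,0,0,0,1,0,0,0,1.2,0,0,0,0.1,2.3,0,0,0,0.1,3,0,0,0,0.1,3,0,0,0,0.1,3,0,0,0,0.1,3,0,0]}}

```text
clock: 16.05
position: [0.4974, -0.0813, 0.1583]
ee_rot: [-0.001, 0.768, 0.641, -0.0]
contact_force: [-0.1, 0.8, -3.7]
width: 0.0427
```

Call:
{"method": "carry_out", "body": {"moves": [0,0.1,3,0,0,0,0.1,3,0,0,0,0.1,3,0,0,0,0.1,3,0,0,0,0.1,3,0,0,0,0.1,3,0,0,0,0.1,3,0,0,0,0,2,0,0,0,0,1.3,0,0,0,0,0.7,0,0]}}

```text
clock: 17.05
position: [0.5045, 0.1677, 0.1584]
ee_rot: [-0.0, 0.767, 0.641, -0.0]
contact_force: [-0.1, -0.7, -4.4]
width: 0.0425
```

Call:
{"method": "carry_out", "body": {"moves": [0,0,0,0,0,0,0,0,0,0,0,0,0,0,0,0,0,0,0,0,0,0,0,0,0,0,0,0,0,0,0,0,0,0,0,0,0,0,0,0,0,0,0,0,0,0,0,0,0,0]}}

```text
clock: 18.05
position: [0.5053, 0.1665, 0.1588]
ee_rot: [0.0, 0.768, 0.641, -0.0]
contact_force: [-0.4, -0.2, -3.9]
width: 0.0425
```

```bash
python3 - <<'E'
from h import *
st(); S=save('scene','s5.png',(290,60,450,250),4)
st(); save('top','t2.png')
E
```

```text
t 18.05 p [0.5053 0.1665 0.1588] jaw -0.18 z [ 0. -0. -1.] F [-0.42 -0.21 -3.86] M [-0.   -0.    0.04] w 0.0425 q6 0.37
t 18.1 p [0.5053 0.1665 0.1588] jaw -0.18 z [ 0. -0. -1.] F [-0.94 -0.53 -4.59] M [-0.04  0.    0.01] w 0.0424 q6 0.37
```

View pics/s5.png

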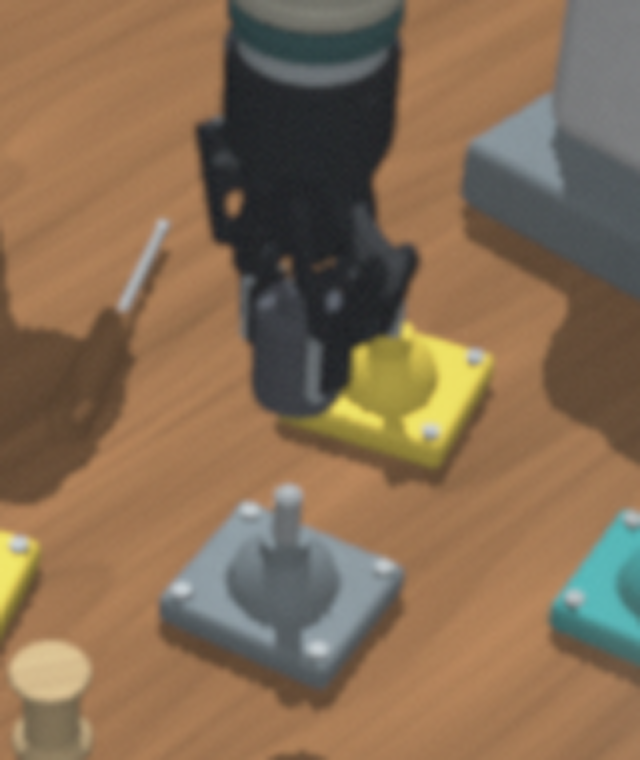

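The steel sleeve hangs upright above the grey setter, its foot at crop (293,395) and the post top at (288,492). I'll check the centring numerically with projections.

```bash
python3 - <<'E'
from h import *
S=np.load('pics/scene.npy').astype(int);T=np.load('pics/top.npy')
P=(.5053,.1665)
zb=.1588-.0297+.015
c=lambda p:((p-[290,60])*4).round(1)
print('pred crop: sleeve bottom ctr',c(proj('scene',(*P,zb))),'post top at P',c(proj('scene',(*P,.08))),'post foot at P',c(proj('scene',(*P,.05))))
a=np.linspace(0,2*np.pi,60)
r=np.array([c(proj('scene',(P[0]+.022*np.cos(t),P[1]+.022*np.sin(t),zb))) for t in a]);print('rim bbox',r.min(0),r.max(0))
# px per mm
print('d/dx 1cm',c(proj('scene',(P[0]+.01,P[1],.08)))-c(proj('scene',(*P,.08))),'d/dy',c(proj('scene',(P[0],P[1]+.01,.08)))-c(proj('scene',(*P,.08))))
for v in(165,162,158): print(v,[int(x) for x in S[v-4,345:380].sum(1)], )
# post columns: brightness rows 182..194
for v in(181,182,183,184,186,190): print('post',v,S[v,352:372].sum(1).tolist())
E
```

```text
pred crop: sleeve bottom ctr [289.2 392.9] post top at P [282.9 492.7] post foot at P [280.2 536.7]
rim bbox [242.9 363.2] [335.5 423.4]
d/dx 1cm [14.8  9.9] d/dy [13.8 -9.5]
165 [381, 380, 379, 375, 377, 370, 363, 360, 344, 306, 253, 213, 191, 184, 190, 191, 189, 189, 191, 189, 188, 193, 212, 222, 218, 210, 230, 315, 438, 531, 564, 565, 543, 512, 462]
162 [358, 359, 364, 370, 376, 380, 373, 334, 263, 195, 178, 178, 181, 189, 189, 187, 185, 189, 189, 191, 216, 260, 307, 314, 279, 216, 171, 164, 185, 252, 320, 349, 347, 349, 355]
158 [380, 385, 379, 377, 368, 357, 347, 296, 212, 178, 175, 180, 181, 186, 189, 187, 190, 193, 197, 191, 202, 253, 310, 319, 269, 179, 121, 119, 120, 122, 124, 150, 227, 327, 387]
post 181 [367, 366, 361, 360, 371, 376, 406, 436, 470, 501, 506, 487, 455, 419, 397, 391, 390, 394, 392, 395]
post 182 [366, 363, 367, 375, 380, 396, 433, 482, 518, 548, 555, 534, 498, 450, 403, 394, 389, 395, 396, 401]
post 183 [362, 374, 380, 385, 385, 402, 441, 484, 516, 539, 543, 525, 496, 454, 409, 395, 396, 393, 400, 404]
post 184 [396, 397, 394, 390, 390, 402, 425, 455, 475, 493, 494, 484, 463, 433, 404, 394, 395, 396, 400, 400]
post 186 [564, 550, 496, 441, 415, 411, 389, 347, 359, 385, 385, 373, 359, 368, 387, 395, 397, 402, 404, 403]
post 190 [428, 426, 444, 461, 464, 430, 366, 319, 318, 325, 331, 325, 339, 372, 401, 401, 392, 384, 380, 382]
```

Centring looks within a few mm, but the scene and top estimates differ slightly. I'll lower to about 33 mm above the post, where the relative comparison is more direct, and recheck.

Call:
{"method": "carry_out", "body": {"moves": [0,0,0,-0.3,0,0,0,0,-0.5,0,0,0,0,-0.6,0,0,0,0,-0.6,0,0,0,0,-0.5,0,0,0,0,-0.4,0,0,0,0,-0.2,0,0,0,0,0,0,0,0,0,0,0,0,0,0,0,0]}}

```text
clock: 19.15
position: [0.5056, 0.1665, 0.1281]
ee_rot: [0.0, 0.768, 0.641, 0.0]
contact_force: [-0.6, -0.5, -4.6]
width: 0.0429
```

```bash
python3 - <<'E'
from h import *
s=st(); S=save('scene','x.png'); p=s['position']
zb=p[2]-.0147; o=np.array([330,130]);k=10
im=cv2.resize(S[130:190,330:400,::-1],None,fx=k,fy=k,interpolation=cv2.INTER_CUBIC)
c=lambda q:((proj('scene',q)-o+.5)*k)
a=np.linspace(0,2*np.pi,60)
for z,r,col,(x,y) in((zb,.022,(0,255,0),p[:2]),(.08,.007,(0,0,255),p[:2]),(zb+.05,.022,(0,255,0),p[:2])):
    cv2.polylines(im,[np.array([c((x+r*np.cos(t),y+r*np.sin(t),z)) for t in a]).astype(np.int32)],True,col,1)
cv2.imwrite('pics/s6.png',im)
b=c((*p[:2],zb));print('pred bottom ctr',b)
print('d/dx1cm',c((p[0]+.01,p[1],zb))-b,'dy',c((p[0],p[1]+.01,zb))-b,'dz',c((*p[:2],zb+.01))-b)
E
```

```text
t 19.15 p [0.5056 0.1665 0.1281] jaw -0.18 z [ 0.001  0.    -1.   ] F [-0.64 -0.52 -4.56] M [ 0.   -0.05 -0.04] w 0.0429 q6 0.37
pred bottom ctr [321.44919401 409.9649333 ]
d/dx1cm [37.74676165 24.62465723] dy [ 35.16657257 -23.83202883] dz [  2.4708258 -39.2343298]
```

View pics/s6.png

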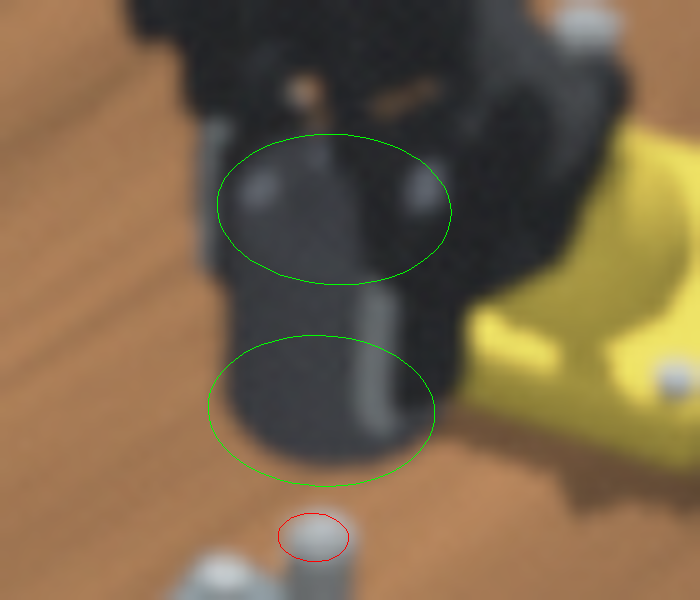

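In the scene view the sleeve foot is about 4 mm to +y of the post relative to prediction. The top-based estimate gives 0–1 mm. I'll correct by about -2.5 mm in y, let it settle, and do a final check.

Call:
{"method": "carry_out", "body": {"moves": [0,0,-0.1,0,0,0,0,-0.1,0,0,0,0,-0.05,0,0,0,0,0,0,0,0,0,0,0,0,0,0,0,0,0,0,0,0,0,0,0,0,0,0,0,0,0,0,0,0,0,0,0,0,0]}}

```text
clock: 20.2
position: [0.5053, 0.164, 0.1278]
ee_rot: [0.0, 0.768, 0.641, 0.0]
contact_force: [-0.2, -0.5, -5.1]
width: 0.0426
```

```bash
python3 - <<'E'
from h import *
s=st(); print(np.abs(s['qd']).max()); S=save('scene','s7.png'); T=save('top','t3.png')
t0=cv2.imread('pics/t1.png');d=cv2.absdiff(t0,T[:,:,::-1]).max(2)
s0=cv2.imread('pics/s1.png')
for nm,a,b in(('L',(380,260),(255,278)),):
    cb,sb,_=blob('scene',S,b);c0,_,_=blob('scene',s0[:,:,::-1],b);print(nm,cb,c0,sb)
E
```

```text
t 20.2 p [0.5053 0.164  0.1278] jaw -0.18 z [ 0. -0. -1.] F [-0.23 -0.5  -5.1 ] M [ 0.03 -0.03 -0.01] w 0.0426 q6 0.36
0.001339545379139262
L [255.31478579 276.88296761] [255.23288036 276.62057021] [243, 261, 25, 33, 659]
```

View pics/s7.png

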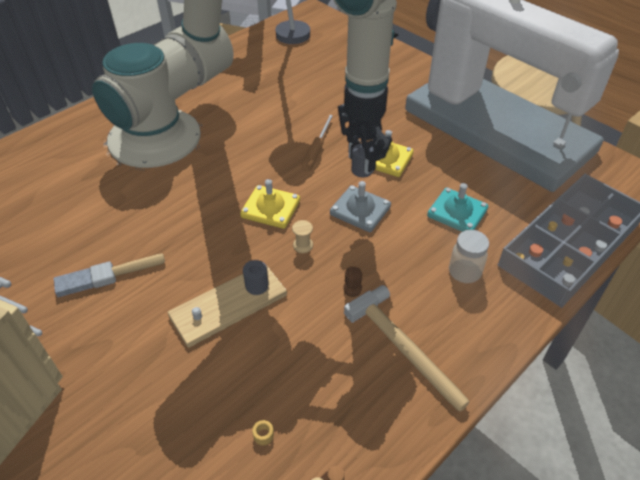

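The picture shows the steel sleeve over the grey post (sleeve foot at about (362,170), post top at (361,183)). The light sleeve is home on the left pin at (255,277), the right pin is bare at (196,314), and the other things are unmoved. I'm handing it in.

```bash
python3 -c "
from rig import manip
print(manip.sign_off())"
```

```text
the job is handed in; nothing more can be done
None
```

I handed the job in at about 20 s on the robot clock, with the heavier (right) sleeve held about 33 mm above the grey setter's post. No verdict was reported.

- **Left sleeve:** I lifted it about 80 mm. It read 1.5 N, roughly 0.16 kg, so it is the aluminium one. I put it back on its pin: the tool came down to the height where it had gripped, with contact felt. The sleeve's place in the final image is within 0.3 px of the start.
- **Right sleeve:** I lifted it the same way. It read 4.1 N, roughly 0.42 kg, so it is the steel one. I kept it in the grip and carried it over the post.
- **Last checks:** The tool was vertical and still, the force showed only the sleeve's weight, and nothing else looked moved in the final scene picture.
- **Disagreement:** The two camera views differed on centring. The scene view put the sleeve about 4–5 mm off towards +y, and the top view about 0–1 mm. I corrected by 2.5 mm in between, so 2–3 mm of centring error may remain, and I did not measure it again after that shift.

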